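Clamp the clay extruder barrel in its V-cradle

TASK

Take the extruder barrel from its wooden rest and lay it in the V of the blue cradle, orange cap on the side away from the red handle's free end and about a finger's width clear of the cradle, so it settles level and centred. Then gently slide it along the V until the cap's shoulder sits flush against the cradle's end, and swing the steel strap down over it until its sprung pad holds the barrel with about 8 N, enough to hold but not dent the thin tube. Let go, and leave the cup and jar alone.

Things in the scene. Friction and masses are not known exactly. Their poses are not given: they have to be found in the camera images.
- barrel: Aluminium tube 38 mm across, 170 mm long, with an orange end cap 52 mm across, 20 mm long; 0.2-0.4 kg, may roll. Origin on the axis at the cap's shoulder (tube meets cap). y axis along the tube: tube y = 0 to 170 mm, cap y = -20 to 0. Starts level in the wooden rest, axis 46 mm above the table; the rest lies under tube y = 0 to 75 mm, its far end is free to grip.
- rest: Fixed dark wooden rest with a V-shaped top, 80 x 70 mm and 40 mm high, where the barrel starts. Origin at the centre of its underside; the barrel lies along its y axis.
- cradle: Blue cradle fixed to the table, with a 90 degree aluminium V-block open at both ends. Origin: centre of its underside, z up. The V runs along y from -45 to +45 mm at x = 0; cheeks rise to 52 mm at x = +-38 mm. Base plate x = -79 to 71, y = -45 to 45, 16 mm thick. The strap's hinge bracket stands at x = 47 to 65 mm, 84 mm high.
- v_home (a point): Where the barrel's origin (cap's shoulder) must end: on the settled barrel's axis, 49 mm above the table (barrel top 68 mm), in the plane of the V's hard end face at the cradle's y = -45 mm: creep up to it (8 mm/s or less). The cap lies outside, beyond the -y end; the barrel's y axis points along the cradle's +y. Sliding in the V takes 1-4 N.
- strap (a joint): Strap hinge, rad: 0 = level over the V; grows as it swings up and over to the cradle's +x; starts 1.8-2.1, stays where left. Rubber pad on a spring under it, 52 mm from the hinge; its screw is set differently each time: it meets the barrel anywhere from +0.14 to -0.14 (stop -0.3). Near level about 4 N down on the handle moves it; 8 N on the barrel adds 3, some 1.5 N on the barrel per mm of handle.
- strap_hinge (a point): Point on the strap's hinge axis, 84 mm above the table, at the cradle's x = +52, y = +30 mm. The axis is parallel to the cradle's y. The handle point circles it at 134 mm radius in that same cradle y plane.
- strap_handle (a point): Grip point on the strap's handle, a round red bar 12 mm thick parallel to the V at the strap's tip. It sticks out sideways towards the cradle's +y: bare from 24 mm before to 33 mm beyond this point. Strap 22 mm wide, 5 mm thick. With the strap level this point is at the cradle's x = -82, y = +30 mm, 84 mm above the table.
- cup: Blue glazed cup, 72 mm across, 80 mm high, standing on the table; origin at the centre of its foot. Leave it alone.
- jar: Amber jar, 60 mm across, 85 mm high, standing on the table; origin at the centre of its foot. Leave it alone.
Not all that is in view belongs to the job. There is more than one size of the cradle; the job needs the middle-sized.

How it is judged:
On the way, in this order (a step that is already met when the one before it is completed fails the run):
1. the barrel lies centred and level in the V, its cap's shoulder 4 to 30 mm clear of the cradle's end (y of barrel in the frame of cradle between -0.075 and -0.049 m and x of barrel in the frame of cradle between -0.0025 and 0.0025 m and z of barrel in the frame of cradle below 0.0515 m and angle between the y axis of barrel and the y axis of cradle, either way round below 0.03 rad), for 0.2 s.
2. the barrel is slid home, its cap's shoulder within 2 mm of the cradle's end (y of barrel in the frame of cradle above -0.047 m and x of barrel in the frame of cradle between -0.0025 and 0.0025 m and z of barrel in the frame of cradle below 0.0515 m and angle between the y axis of barrel and the y axis of cradle, either way round below 0.03 rad), for 0.2 s.
3. the strap is swung down, its pad pressing on the barrel with 3 to 14 N (contact force between strap and barrel between 3 and 14 N), for 0.2 s.
At the end, for the whole second after the job is handed in: Barrel in the V, centred and in height within 2.5 mm, within 0.03 rad of the V's line, cap's shoulder within 2 mm of the cradle's -y end; the strap's pad presses on the barrel with 3 to 14 N; barrel at rest (all of step 2 and all of step 3 and y of barrel in the frame of cradle below -0.042 m and linear speed of barrel below 0.01 m/s); the robot touches nothing.
It fails at once if the barrel is forced against the cradle with more than 40 N (contact force between barrel and cradle above 40 N).
It fails at once if the strap's pad presses on the barrel with more than 20 N (contact force between strap and barrel above 20 N).
It fails at once if the cup is disturbed (moved 15 mm) (distance of cup from where it was at the start of the episode above 0.015 m).
It fails at once if the jar is disturbed (moved 15 mm) (distance of jar from where it was at the start of the episode above 0.015 m).
It also fails if it takes over 72 s, if anything falls off the work surface, if the arm or the gripper's body presses on something with over 40 N, if the wrist force passes 120 N, or if a joint passes its speed limit or range.

ROBOT

A 6-joint arm with a two-finger parallel gripper is mounted at the origin on the work surface. World frame = base frame: x ahead of the robot, y to its left, z up, the work surface at z = 0. Lengths are in m, angles in rad, forces in N, time in s.
With the tool pointing down it reaches from about 0.325 to 1 m from the base axis. Payload 5.1 kg.
Tool frame: the origin (TCP) lies midway between the tips of the shut fingers; the grasp point (between the pads) lies 19 mm behind it (ctrl.hold_point_z is the distance from the TCP to the grasp point, in m); z points along the fingers, y is the line along which they close (so a half turn about z gives the same grasp; the last joint's range is limited). The gripper opens to 85 mm and grips with 20 to 120 N. Pads are 22 mm wide; open, the fingers measure 114 mm over their backs; the gripper's body (76 mm by 85 mm) begins 54 mm behind the grasp point. The pads swing forward as they close: fully open they stand 13 mm farther back than shut.
Start: joints at [1.21, 0.124, 1.65, -0, 1.367, -0.083], TCP at [0.178, 0.625, 0.231] pointing down, gripper open.
Joint ranges: [-2.61, 2.61], [-1.02, 2.33], [0.03, 2.71], [-1.35, 4.49], [0.32, 2.68], [-2.91, 2.91]. Speed limits (rad/s): [2.57, 2.57, 3.14, 3.14, 3.14, 3.14].

INTERFACE

Orientations are given as a 3x3 rotation matrix whose columns are the frame's x, y, z axes.
In Python, from station import telemetry, optics, ctrl, spot_in gives the robot as it stands. The module is installed in compiled form; this text tells all that it offers.
- The arm moves only by the shell command python3 -m jog 'ROWS'. ROWS is a JSON object of lists of equal length, an entry for each row: "slide": the shift along the world's x, y, z in units of 30 mm (1.0 is 30 mm), a list of three; "spin": the turn about the world's z in units of 6 degrees (1.0 is 6 degrees); "claw": the finger opening in mm, from 0 to 85.4. In form: {"slide": [[x, y, z], ...], "spin": [spin, ...], "claw": [claw, ...]}. A call has 1 to 20 rows; each row shifts and turns the commanded pose from where the row before left it; what a row does not reach is not made up. A row lasts 1/12 s, in which the tool goes at most 41.7 mm and 7.16 degrees, less where a joint would pass 70% of its speed; a pose out of reach is approached as far as the arm can. A call is refused whole if a number of a shift passes 1 or a number of a turn 1, either way. A call with a gripper value outside its range is refused whole. The fingers move at their own pace and stop on an object; the grip force is fixed at half the most. Time passes only in rows, so rows that do not move let the fingers close. It gives the time, the measured TCP pose, the force, the opening and the grip force at its end, in the units of the state.
- telemetry.get_state(): the state, without advancing time (a new reading comes with each control period).
- optics.snapshot(name): name is "side" or "top" or "wrist"; returns a dict with "image" (480x640x3 uint8, red, green, blue), "range_z" (480x640 float32, m along the optical axis (not along the pixel's ray), 0 where there is no reading), "K" (3x3 intrinsics, pixels), "extrinsics" (4x4, takes a point from world to camera coordinates). Camera axes: x right, y up, looking along -z (the intrinsics and any distortion apply to the point x, -y, -z); pixel columns grow to the right and rows downward; lengths in m; the calibration is good to about 2 mm. A picture is of the moment at which its call begins.
- ctrl.sign_off(): hands the job in; it is judged then, once.
Trained networks look in the newest picture that a camera, given by its name, has taken for a name from the list of things; names that differ only in an ending like _2 or _b are one class to them, and where a whole thing is asked for, a point or a joint stands for the part that bears it (a point fixed in the world has none). Each returns a list of dicts, best first, with "p" (0 to 1); they miss things now and then, are a little off and sometimes report something else, mostly with a low value. They report only what shows in the picture. A call takes as long as a camera call. They do not tell look-alikes from the thing itself.
- spot_in(camera, thing): "box" ([left, top, right, bottom] in pixels, round what is visible of it).
The state is a dict: "clock": time; "q": joint angles; "qd": joint speeds; "joint_efforts": joint torques, N m; "position": TCP position; "eef_rot": TCP orientation; "force": force on the tool from outside, world axes, zero at the start; "torque": the same for the moment, N m; "width": opening from 0.0 (shut) to 1.0 (fully open); "grip_force": force on a finger pad.
Only numpy, scipy, OpenCV 4.12 (cv2) and the standard library are available. Lean on these libraries where they do the work, as an engineer would, in place of code of your own. Each camera call takes 0.05 s, during which the arm holds its last target. There are 200 camera calls.

## Working session

There is one attempt and no reset: what is moved stays moved. The work goes in short steps, Python scripts to look and compute and a shell command to move; the robot and the scene stay as the last step left them, time stands still between calls to the robot, and variables do not carry over. Pictures are saved under pics/ and viewed, at most 10 in all, crops included, and the job is handed in when it is done.

```bash
mkdir -p pics; cat > h.py <<'E'
import numpy as np, cv2
from station import telemetry, optics, ctrl, spot_in
def snap(n):
    s=optics.snapshot(n); np.savez('%s.npz'%n,**s); return s
def world(s):
    K=s['K'];E=s['extrinsics'];z=s['range_z'];v,u=np.mgrid[0:480,0:640]
    x=(u-K[0,2])/K[0,0]*z; y=(v-K[1,2])/K[1,1]*z
    P=np.stack([x,-y,-z],-1); P=(P-E[:3,3])@E[:3,:3]; P[z==0]=np.nan; return P
def proj(s,p):
    c=s['extrinsics'][:3,:3]@np.array(p)+s['extrinsics'][:3,3]; K=s['K']
    return K[0,0]*c[0]/-c[2]+K[0,2], K[1,1]*-c[1]/-c[2]+K[1,2]
E
python3 - <<'E'
from h import *
for n in ['top','side']:
    s=snap(n); cv2.imwrite('pics/%s0.png'%n,s['image'][:,:,::-1]); P=world(s)
    for t in ['barrel','rest','cradle','strap_handle','strap','cup','jar']:
        for d in spot_in(n,t)[:4]:
            b=np.array(d['box']).astype(int); c=P[b[1]:b[3]+1,b[0]:b[2]+1].reshape(-1,3)
            u,v=(b[0]+b[2])//2,(b[1]+b[3])//2
            print(n,t,round(d['p'],2),b,P[min(v,479),min(u,639)].round(3))
E
```

```text
top barrel 0.66 [109 236 204 280] [0.501 0.259 0.063]
top rest 0.65 [357 160 411 279] [ 0.599 -0.23   0.017]
top cradle 0.94 [442 249 534 364] [ 0.406 -0.44   0.05 ]
top cradle 0.82 [356 158 409 278] [ 0.601 -0.225  0.018]
top cradle 0.8 [432 161 479 219] [ 0.668 -0.392  0.016]
top cradle 0.59 [111 238 202 281] [0.498 0.257 0.068]
top strap_handle 0.97 [357 155 392 209] [ 0.691 -0.21   0.   ]
top strap_handle 0.83 [478 254 532 362] [ 0.399 -0.451  0.112]
top strap_handle 0.62 [452 161 479 216] [ 0.658 -0.399  0.064]
top strap 0.96 [354 157 394 217] [ 0.678 -0.21   0.001]
top strap 0.94 [480 255 536 363] [ 0.397 -0.455  0.117]
top strap 0.94 [450 161 478 218] [ 0.656 -0.398  0.063]
top cup 0.66 [266 155 303 196] [ 0.705 -0.003  0.005]
top jar 0.81 [266 276 296 303] [ 0.435 -0.008  0.085]
side barrel 0.95 [193 136 267 185] [0.491 0.242 0.061]
side rest 0.56 [218 168 251 199] [0.481 0.221 0.012]
side cradle 0.75 [327 365 479 478] [ 0.427 -0.404  0.043]
side cradle 0.65 [465 298 528 376] [ 0.634 -0.397  0.065]
side cradle 0.58 [337 184 454 352] [ 0.627 -0.167 -0.   ]
side strap_handle 0.82 [405 183 452 274] [ 0.636 -0.212  0.163]
side strap_handle 0.79 [465 303 520 360] [ 0.665 -0.377  0.018]
side strap 0.97 [403 184 456 275] [ 0.637 -0.213  0.161]
side strap 0.87 [329 379 461 480] [ 0.413 -0.404  0.03 ]
side strap 0.85 [465 302 518 358] [ 0.666 -0.375  0.017]
side cup 0.59 [352 169 383 217] [ 0.66  -0.029  0.079]
side jar 0.83 [249 219 284 270] [ 0.425 -0.022  0.082]
```

View pics/top0.png

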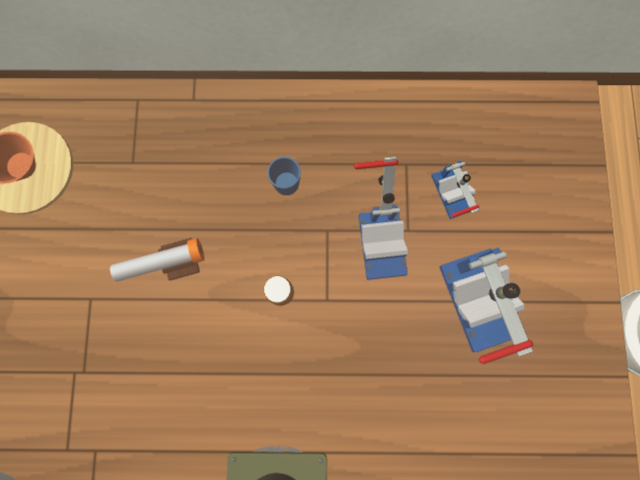

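View pics/side0.png

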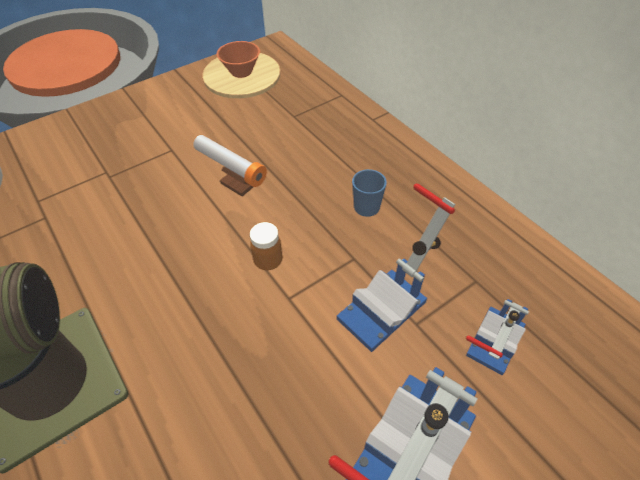

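The top view has the barrel at (155,262) with its cap at (195,250), pointing world −y. The middle cradle is at (384,243), with its strap up at (388,190) and the handle's free end towards the image left (world +y). The side view shows the same layout, so cradle +x/+y are roughly world +x/+y.

```bash
cat > m.py <<'E'
from h import *
def clouds(names):
    P=[];C=[]
    for n in names:
        s=np.load(n+'.npz'); p=world(s).reshape(-1,3); h=cv2.cvtColor(s['image'],cv2.COLOR_RGB2HSV).reshape(-1,3)
        k=np.isfinite(p[:,0]); P.append(p[k]);C.append(h[k])
    return P,C
if __name__=='__main__':
  for n in ['top','side']:
    (P,),(C,)=clouds([n])
    # barrel
    k=(abs(P[:,0]-.5)<.12)&(abs(P[:,1]-.25)<.2)&(P[:,2]>.045)&(P[:,2]<.09)
    t=k&(C[:,1]<70); o=k&(C[:,1]>150)&(C[:,0]<20)
    r=cv2.minAreaRect(P[t,:2].astype(np.float32)*1000); print(n,'tube',r,'zmax',np.percentile(P[t,2],98),'cap',P[o].mean(0).round(4),np.percentile(P[o],[2,98],axis=0).round(4).tolist())
    # cradle
    k=(abs(P[:,0]-.57)<.14)&(abs(P[:,1]+.23)<.1)
    b=k&(C[:,0]>95)&(C[:,0]<125)&(C[:,1]>130)&(P[:,2]<.026)&(P[:,2]>.008)
    print('base',b.sum(),cv2.minAreaRect(P[b,:2].astype(np.float32)*1000),P[b].mean(0).round(4))
    v=k&(C[:,1]<60)&(P[:,2]<.058)&(P[:,2]>.018)&(P[:,0]<.62)
    print('V',v.sum(),cv2.minAreaRect(P[v,:2].astype(np.float32)*1000),np.percentile(P[v,2],[1,99]))
    kk=(abs(P[:,0]-.65)<.12)&(abs(P[:,1]+.2)<.12)&(P[:,2]>.17)&((C[:,0]<8)|(C[:,0]>172))&(C[:,1]>150)
    print('handle',kk.sum(),P[kk].mean(0).round(4),np.percentile(P[kk],[3,97],axis=0).round(3).tolist())
E
python3 m.py
```

```text
top tube ((494.00653076171875, 272.64996337890625), (36.752479553222656, 167.42135620117188), 16.439908981323242) zmax 0.06725598741756604 cap [0.5182 0.1781 0.0653] [[0.4967, 0.1654, 0.0485], [0.5431, 0.1919, 0.0738]]
base 1 ((611.5421142578125, -259.432373046875), (0.0, 0.0), 0.0) [ 0.6115 -0.2594  0.0145]
V 1556 ((546.5831298828125, -225.74168395996094), (142.6303253173828, 90.4534912109375), 5.537623405456543) [0.01900145 0.05316931]
handle 230 [ 0.6601 -0.1867  0.2058] [[0.654, -0.228, 0.202], [0.666, -0.153, 0.209]]
side tube ((491.57147216796875, 263.0451354980469), (35.60908126831055, 192.5236358642578), 15.592498779296875) zmax 0.06700326307291046 cap [0.5138 0.1771 0.0622] [[0.4924, 0.1666, 0.046], [0.5413, 0.1907, 0.0739]]
base 988 ((541.976806640625, -224.6796875), (147.58055114746094, 86.41869354248047), 6.58416223526001) [ 0.5031 -0.2305  0.0165]
V 1961 ((549.904296875, -223.28057861328125), (118.07942962646484, 90.27947235107422), 7.5082879066467285) [0.01940823 0.05296838]
handle 299 [ 0.6569 -0.1904  0.2056] [[0.65, -0.228, 0.201], [0.664, -0.153, 0.209]]
```

```bash
python3 -c "
from h import *
s=telemetry.get_state();print(s['position'],s['eef_rot'],s['width'],s['force'],s['clock'],ctrl.hold_point_z)"
python3 -m jog '{"slide":[[0.85,-0.88,0],[0.85,-0.88,0],[0.85,-0.88,0],[0.85,-0.88,0],[0.85,-0.88,0],[0.85,-0.88,0],[0.85,-0.88,0],[0.85,-0.88,0],[0.85,-0.88,0],[0.85,-0.88,0],[0.85,-0.88,0],[0.85,-0.88,0],[0,0,0],[0,0,0]],"spin":[0,0,0,0,0,0,0,0,0,0,0,0,0,0],"claw":[85,85,85,85,85,85,85,85,85,85,85,85,85,85]}'
```

```text
[0.17827566 0.62506774 0.23133247] [[-9.61659476e-01  2.74246335e-01 -1.10188646e-05]
 [ 2.74246335e-01  9.61659476e-01  1.03617716e-05]
 [ 1.34380734e-05  6.94261261e-06 -1.00000000e+00]] 0.9983250331998453 [-0.08404401 -0.23773605 -0.32537997] 0.8 0.0187
clock: 1.97
position: [0.4853, 0.307, 0.2314]
eef_rot: [[-0.961, 0.278, -0.0], [0.278, 0.961, 0.0], [0.0, 0.0, -1.0]]
force: [-0.5, 0.5, 0.6]
width: 0.991
grip_force: 0.0
```

```bash
python3 -m jog '{"slide":[[0,0,0],[0,0,0],[0,0,0],[0,0,0],[0,0,0],[0,0,0],[0,0,0],[0,0,0],[0,0,0],[0,0,0],[0,0,0],[0,0,0]],"spin":[-0.97,-0.97,-0.97,-0.97,-0.97,-0.97,-0.97,-0.97,-0.97,-0.97,0,0],"claw":[85,85,85,85,85,85,85,85,85,85,85,85]}'
cat > b.py <<'E'
from h import *
s=snap('wrist'); P=world(s).reshape(-1,3); C=cv2.cvtColor(s['image'],cv2.COLOR_RGB2HSV).reshape(-1,3)
st=telemetry.get_state(); print(st['position'],np.degrees(np.arctan2(st['eef_rot'][1][1],st['eef_rot'][0][1])),st['q'])
k=(abs(P[:,0]-.5)<.12)&(abs(P[:,1]-.25)<.2)&(P[:,2]>.05)&(P[:,2]<.09)
t=k&(C[:,1]<70)
if t.sum()>50: print('tube',cv2.minAreaRect(P[t,:2].astype(np.float32)*1000),np.percentile(P[t,2],[2,98]))
o=k&(C[:,1]>150)&(C[:,0]<20); print(o.sum(),P[o].mean(0) if o.any() else 0)
cv2.imwrite('pics/w1.png',s['image'][:,:,::-1])
E
python3 b.py
```

```text
clock: 2.97
position: [0.4834, 0.3093, 0.2314]
eef_rot: [[-0.278, 0.961, -0.0], [0.961, 0.278, 0.0], [0.0, -0.0, -1.0]]
force: [0.4, 0.4, -0.0]
width: 0.994
grip_force: 0.0
[0.48358995 0.30908731 0.23136156] 16.101658232508402 [ 4.75076378e-01 -4.34560965e-02  1.82262122e+00  2.26974155e-04
  1.36242537e+00  1.94002478e-01]
tube ((495.3973388671875, 273.2496032714844), (36.679473876953125, 170.48724365234375), 16.129919052124023) [0.05125181 0.0651403 ]
950 [0.521338   0.18431484 0.06584342]
```

View pics/w1.png

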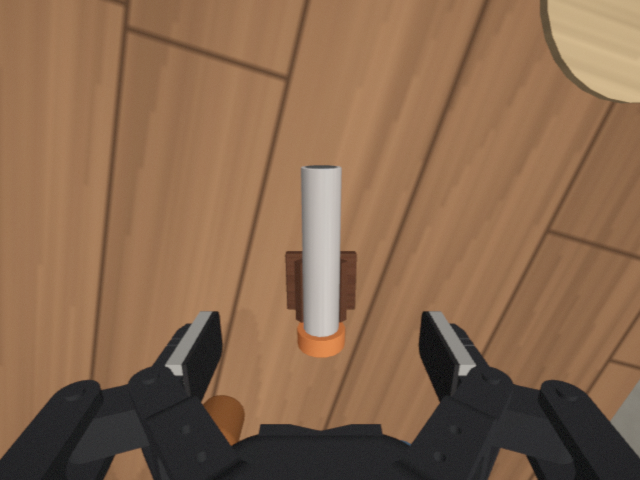

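The wrist view shows the barrel upright in the image, tube end at (320,168) and cap at (320,340), with the free half past the rest at rows 170–250. The measured yaw of 16.1° matches the tool.

```bash
python3 -m jog '{"slide":[[0.05,0,-0.95],[0,0,-0.95],[0,0,-0.95],[0,0,-0.95],[0,0,-0.95],[0,0,-0.95],[0,0,-0.6],[0,0,-0.3],[0,0,-0.2],[0,0,0],[0,0,0]],"spin":[0,0,0,0,0,0,0,0,0,0,0],"claw":[85,85,85,85,85,85,85,85,85,85,85]}'
python3 -m jog '{"slide":[[0,0,0],[0,0,0],[0,0,0],[0,0,0],[0,0,0],[0,0,0],[0,0,0],[0,0,0],[0,0,0],[0,0,0]],"spin":[0,0,0,0,0,0,0,0,0,0],"claw":[30,30,30,30,30,30,30,30,30,30]}'
```

```text
clock: 3.93
position: [0.4866, 0.3088, 0.0285]
eef_rot: [[-0.274, 0.962, 0.002], [0.962, 0.274, 0.001], [0.0, 0.002, -1.0]]
force: [-0.5, -0.9, -0.2]
width: 0.992
grip_force: 0.0
clock: 4.77
position: [0.4855, 0.3085, 0.0275]
eef_rot: [[-0.273, 0.962, -0.001], [0.962, 0.273, 0.0], [0.001, -0.001, -1.0]]
force: [-5.4, 2.2, 5.1]
width: 0.427
grip_force: 59.7
```

```bash
python3 -m jog '{"slide":[[0,0,0.3],[0,0,0.9],[0,0,0.9],[0,0,0.9],[0,0,0.9],[0,0,0.9],[0,0,0.9],[0,0,0.9],[0,0,0],[0,0,0]],"spin":[0,0,0,0,0,0,0,0,0,0],"claw":[30,30,30,30,30,30,30,30,30,30]}'
cat > c.py <<'E'
from m import *
from scipy.optimize import least_squares
def fit(names,verbose=1):
    P,C=clouds(names); P=np.vstack(P);C=np.vstack(C)
    p=np.array([.546,-.224,np.radians(6.6),.022])
    def loc(P,p):
        c,s=np.cos(p[2]),np.sin(p[2]); d=P[:,:2]-p[:2]; return d@np.array([[c,-s],[s,c]])
    for i in range(4):
        L=loc(P,p)
        k=(abs(L[:,0])<.033)&(abs(L[:,1])<.04)&(C[:,1]<70)&(P[:,2]<.056)&(P[:,2]>.018)
        Q=P[k]
        f=lambda a:(lambda l:(Q[:,2]-p0(a)-abs(l[:,0])))(loc(Q,np.r_[a[0],p[1],a[1]]))
        p0=lambda a:a[2]
        r=least_squares(f,[p[0],p[2],p[3]],loss='soft_l1',f_scale=.002)
        p[0],p[2],p[3]=r.x
        L=loc(P,p); e=(abs(L[:,0])<.036)&(abs(L[:,1])<.06)&(C[:,1]<70)&(P[:,2]<.056)&(P[:,2]>.02)
        lo,hi=np.percentile(L[e,1],[.7,99.3]); m=(lo+hi)/2
        p[:2]+=m*np.array([-np.sin(p[2]),np.cos(p[2])])
    print(names,k.sum(),'origin',p[:2].round(4),'yaw',np.degrees(p[2]).round(2),'apex',p[3].round(4),'len',(hi-lo).round(4),'rms',np.std(r.fun).round(4))
    return p
if __name__=='__main__':
    fit(['top']);fit(['side']);p=fit(['top','side'])
    st=telemetry.get_state()
    s=snap('side');(P,),(C,)=clouds(['side'])
    k=(abs(P[:,0]-.5)<.12)&(abs(P[:,1]-.25)<.2)&(P[:,2]>.18)
    o=k&(C[:,1]>150)&(C[:,0]<20); print('cap',P[o].mean(0),np.percentile(P[o],[2,98],axis=0),st['position'],st['force'])
    cv2.imwrite('pics/s1.png',s['image'][60:260,100:400,::-1].repeat(2,0).repeat(2,1))
E
python3 c.py
```

```text
clock: 5.6
position: [0.4868, 0.3084, 0.2266]
eef_rot: [[-0.274, 0.962, 0.004], [0.962, 0.274, 0.001], [0.0, 0.004, -1.0]]
force: [0.7, -1.6, -3.8]
width: 0.421
grip_force: 60.9
['top'] 1103 origin [ 0.5489 -0.2257] yaw 6.8 apex 0.0219 len 0.0888 rms 0.0022
['side'] 1416 origin [ 0.5458 -0.2239] yaw 6.97 apex 0.0222 len 0.0889 rms 0.002
['top', 'side'] 2506 origin [ 0.5471 -0.2247] yaw 6.74 apex 0.0222 len 0.0903 rms 0.0026
cap [0.51439113 0.17535519 0.25052608] [[0.49289286 0.16717042 0.22208745]
 [0.54206101 0.18789609 0.26986795]] [0.48675903 0.30835787 0.22658464] [ 0.68742315 -1.576014   -3.77603641]
```

View pics/s1.png

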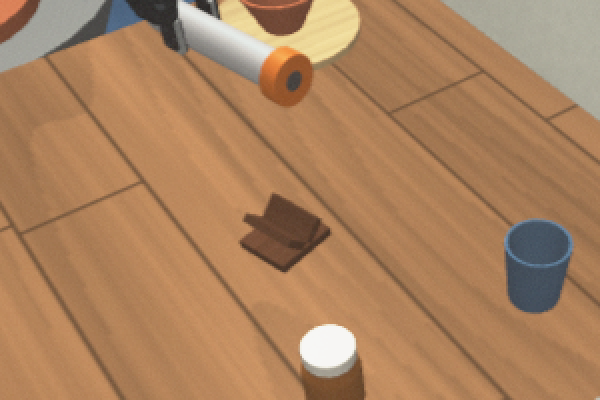

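```bash
python3 -m jog '{"slide":[[0.1,-0.5,0],[0.1,-0.87,0],[0.1,-0.9,0],[0.1,-0.9,0],[0.1,-0.9,0],[0.1,-0.9,0],[0.1,-0.9,0],[0.1,-0.9,0],[0.1,-0.9,0],[0.1,-0.9,0],[0.1,-0.9,0],[0.1,-0.9,0],[0.1,-0.9,0],[0.1,-0.9,0],[0.1,-0.9,0],[0.1,-0.9,0],[0.1,-0.9,0],[0.1,-0.8,0],[0.04,-0.9,0],[0,0,0]],"spin":[-0.08,-0.08,-0.08,-0.08,-0.08,-0.08,-0.08,-0.08,-0.08,-0.08,-0.08,-0.08,-0.08,-0.08,-0.08,-0.08,-0.08,-0.08,-0.08,0],"claw":[30,30,30,30,30,30,30,30,30,30,30,30,30,30,30,30,30,30,30,30]}'
python3 -m jog '{"slide":[[0,0,0],[0,0,0]],"spin":[0,0],"claw":[30,30]}'

```

```text
clock: 7.32
position: [0.5393, -0.1924, 0.2213]
eef_rot: [[-0.114, 0.993, -0.006], [0.994, 0.114, -0.0], [0.001, -0.006, -1.0]]
force: [-1.2, -0.1, -3.2]
width: 0.424
grip_force: 60.7
clock: 7.48
position: [0.5398, -0.1882, 0.2224]
eef_rot: [[-0.117, 0.993, -0.004], [0.993, 0.117, 0.002], [0.003, -0.004, -1.0]]
force: [-0.6, 0.7, -3.0]
width: 0.424
grip_force: 60.7
```

```bash
python3 -m jog '{"slide":[[0.07,0.88,0],[0,0,-0.8],[0,0,-0.8],[0,0,-0.8],[0,0,-0.8],[0,0,-0.7],[0,0,0],[0,0,0],[0,0,0]],"spin":[0,0,0,0,0,0,0,0,0],"claw":[30,30,30,30,30,30,30,30,30]}'
cat > d.py <<'E'
from m import *
import sys
a=np.radians(6.8); R=np.array([[np.cos(a),-np.sin(a)],[np.sin(a),np.cos(a)]]); o=np.array([.5495,-.2252])
zlo=float(sys.argv[1])
for n in ['top','side']:
    s=snap(n);(P,),(C,)=clouds([n]); L=(P[:,:2]-o)@R
    k=(abs(L[:,0])<.04)&(L[:,1]<.01)&(L[:,1]>-.12)&(P[:,2]>zlo)
    t=k&(C[:,1]<60)&(L[:,1]>-.05); c=k&(C[:,1]>140)&(C[:,0]<20)
    print(n,'tube x/y lo',np.percentile(L[t],[3,97],axis=0).round(4).tolist(),'z',np.percentile(P[t,2],98).round(4),
     'cap',np.percentile(L[c],[2,50,98],axis=0).round(4).tolist(),np.percentile(P[c,2],[2,98]).round(4))
    cv2.imwrite('pics/%s_%s.png'%(n,sys.argv[2]),s['image'][100:400,280:580,::-1].repeat(2,0).repeat(2,1))
st=telemetry.get_state();p=st['position'];print('tcp local',((p[:2]-o)@R).round(4),p[2],st['force'],np.degrees(np.arctan2(st['eef_rot'][1][1],st['eef_rot'][0][1])),st['clock'])
E
python3 d.py .085 a
```

```text
clock: 8.23
position: [0.5437, -0.162, 0.1093]
eef_rot: [[-0.119, 0.993, 0.001], [0.993, 0.119, -0.001], [-0.001, 0.001, -1.0]]
force: [0.4, 0.2, -2.8]
width: 0.425
grip_force: 60.7
top tube x/y lo [[-0.0175, -0.0494], [0.0139, 0.0083]] z 0.4179 cap [[-0.0249, -0.0788], [-0.0042, -0.0674], [0.0231, -0.0589]] [0.1246 0.1543]
side tube x/y lo [[-0.0205, -0.0473], [0.0092, 0.0095]] z 0.4137 cap [[-0.0277, -0.0769], [-0.0109, -0.0709], [0.0182, -0.0583]] [0.1073 0.1543]
tcp local [0.0024 0.0627] 0.11054728228225706 [ 0.42062152 -0.10304342 -2.6517987 ] 6.7937328966282475 8.3333
```

View pics/side_a.png

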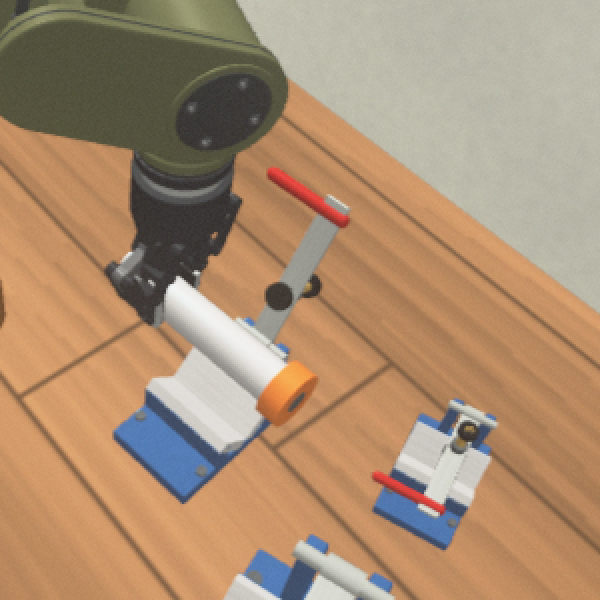

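```bash
python3 -m jog '{"slide":[[0,0,-0.5],[0,0,-0.5],[0,0,-0.5],[0,0,-0.4],[0,0,-0.2],[0,0,-0.1],[0,0,-0.1],[0,0,0],[0,0,0]],"spin":[0,0,0,0,0,0,0,0,0],"claw":[30,30,30,30,30,30,30,30,30]}'

```

```text
clock: 9.08
position: [0.5437, -0.1627, 0.0401]
eef_rot: [[-0.118, 0.993, 0.001], [0.993, 0.118, -0.0], [-0.001, 0.001, -1.0]]
force: [1.2, 0.2, -2.5]
width: 0.426
grip_force: 60.9
```

```bash
python3 -m jog '{"slide":[[0,0,-0.06],[0,0,-0.06],[0,0,-0.06],[0,0,0],[0,0,0]],"spin":[0,0,0,0,0],"claw":[30,30,30,30,30]}'
python3 d.py .06 b
```

```text
clock: 9.5
position: [0.5432, -0.1626, 0.0343]
eef_rot: [[-0.118, 0.993, 0.0], [0.993, 0.118, -0.0], [-0.0, 0.0, -1.0]]
force: [-1.4, -0.9, 0.8]
width: 0.425
grip_force: 61.3
top tube x/y lo [[-0.0163, -0.0491], [0.0122, 0.0066]] z 0.342 cap [[-0.0237, -0.0791], [-0.004, -0.0682], [0.0218, -0.0594]] [0.0612 0.0799]
side tube x/y lo [[-0.0212, -0.0473], [0.0105, 0.0095]] z 0.3341 cap [[-0.0269, -0.0765], [-0.0099, -0.0686], [0.0157, -0.058]] [0.0612 0.0792]
tcp local [0.0012 0.0629] 0.03428175485256875 [-1.80555723  0.16459705  0.64771409] 6.764592615459542 9.6
```

```bash
python3 -m jog '{"slide":[[-0.05,0,0],[0,0,-0.04],[0,0,-0.04],[0,0,0],[0,0,0]],"spin":[0,0,0,0,0],"claw":[30,30,30,30,30]}'
```

```text
clock: 10.02
position: [0.5415, -0.1623, 0.0323]
eef_rot: [[-0.118, 0.993, -0.001], [0.993, 0.118, 0.0], [0.0, -0.001, -1.0]]
force: [-4.1, 1.7, 5.0]
width: 0.422
grip_force: 62.0
```

```bash
python3 -m jog '{"slide":[[-0.04,0,0],[0,0,0],[0,0,-0.02],[0,0,0],[0,0,0]],"spin":[0,0,0,0,0],"claw":[30,30,30,30,30]}'
```

```text
clock: 10.43
position: [0.5412, -0.1625, 0.032]
eef_rot: [[-0.118, 0.993, 0.001], [0.993, 0.118, -0.0], [-0.0, 0.001, -1.0]]
force: [-1.3, 2.8, 6.3]
width: 0.422
grip_force: 61.9
```

```bash
python3 -m jog '{"slide":[[0,0,0],[0,0,0],[0,0,0],[0,0,0],[0,0,0],[0,0,0]],"spin":[0,0,0,0,0,0],"claw":[50,50,50,50,50,50]}'
python3 d.py .06 c
```

```text
clock: 10.93
position: [0.5402, -0.1625, 0.0307]
eef_rot: [[-0.118, 0.993, -0.0], [0.993, 0.118, 0.0], [0.0, -0.0, -1.0]]
force: [-0.9, 0.1, -0.8]
width: 0.585
grip_force: 0.0
top tube x/y lo [[-0.0151, -0.0493], [0.0127, 0.0078]] z 0.3411 cap [[-0.0226, -0.0797], [-0.0032, -0.0688], [0.0199, -0.0595]] [0.0608 0.0772]
side tube x/y lo [[-0.0235, -0.0473], [0.0078, 0.0095]] z 0.3311 cap [[-0.0263, -0.0767], [-0.0095, -0.0685], [0.0146, -0.0586]] [0.0604 0.0764]
tcp local [-0.0017  0.0634] 0.03082089186926095 [ 0.26135453 -0.40869411 -0.31898365] 6.759584615013099 11.0333
```

View pics/side_c.png

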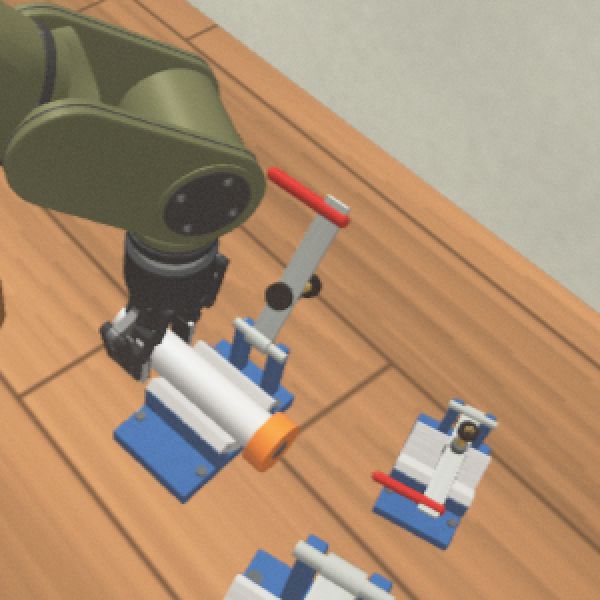

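Side view: the tube is seated in the V and the cap (270,440) sits clear of the cradle's near end. I'll regrip and slide.

```bash
python3 -m jog '{"slide":[[0,0,0],[0,0,0],[0,0,0],[0,0,0],[0,0,0],[0,0,0]],"spin":[0,0,0,0,0,0],"claw":[32,32,32,32,32,32]}'
```

```text
clock: 11.53
position: [0.5407, -0.1624, 0.0312]
eef_rot: [[-0.118, 0.993, 0.001], [0.993, 0.118, -0.0], [-0.0, 0.001, -1.0]]
force: [0.6, 1.3, 1.6]
width: 0.424
grip_force: 59.8
```

Low preload. Slide at about 6 mm/s.

```bash
python3 -m jog '{"slide":[[-0.002,0.017,0],[-0.002,0.017,0],[-0.002,0.017,0],[-0.002,0.017,0],[-0.002,0.017,0],[-0.002,0.017,0],[-0.002,0.017,0],[-0.002,0.017,0],[-0.002,0.017,0],[-0.002,0.017,0],[-0.002,0.017,0],[-0.002,0.017,0],[-0.002,0.017,0],[-0.002,0.017,0],[-0.002,0.017,0],[-0.002,0.017,0]],"spin":[0,0,0,0,0,0,0,0,0,0,0,0,0,0,0,0],"claw":[32,32,32,32,32,32,32,32,32,32,32,32,32,32,32,32]}'
```

```text
clock: 12.87
position: [0.5397, -0.1543, 0.0311]
eef_rot: [[-0.118, 0.993, 0.001], [0.993, 0.118, -0.0], [-0.0, 0.001, -1.0]]
force: [3.2, -3.6, 0.6]
width: 0.422
grip_force: 59.8
```

```bash
python3 -m jog '{"slide":[[-0.002,0.015,0],[-0.002,0.015,0],[-0.002,0.015,0],[-0.002,0.015,0],[-0.002,0.015,0],[-0.002,0.015,0]],"spin":[0,0,0,0,0,0],"claw":[32,32,32,32,32,32]}'
python3 d.py .06 e
```

```text
clock: 13.37
position: [0.5394, -0.1516, 0.0311]
eef_rot: [[-0.118, 0.993, 0.001], [0.993, 0.118, -0.0], [-0.0, 0.001, -1.0]]
force: [3.5, -3.0, 1.2]
width: 0.424
grip_force: 59.8
top tube x/y lo [[-0.0151, -0.0467], [0.0132, -0.0128]] z 0.0707 cap [[-0.0228, -0.0685], [-0.003, -0.0583], [0.0208, -0.0486]] [0.0608 0.0767]
side tube x/y lo [[-0.0188, -0.0429], [0.0095, 0.0084]] z 0.0711 cap [[-0.0259, -0.0656], [-0.0095, -0.0577], [0.0152, -0.0476]] [0.0608 0.077 ]
tcp local [-0.0013  0.0743] 0.03109076155163 [ 2.93970036 -2.12556076  1.02775893] 6.7728946801724135 13.4667
```

```bash
python3 -m jog '{"slide":[[-0.002,0.013,0],[-0.002,0.013,0],[-0.002,0.013,0],[-0.002,0.013,0]],"spin":[0,0,0,0],"claw":[32,32,32,32]}'
python3 -m jog '{"slide":[[-0.002,0.012,0],[-0.002,0.012,0]],"spin":[0,0],"claw":[32,32]}'
```

```text
clock: 13.8
position: [0.5392, -0.1501, 0.0311]
eef_rot: [[-0.118, 0.993, 0.001], [0.993, 0.118, -0.0], [-0.0, 0.001, -1.0]]
force: [5.3, -3.6, 0.5]
width: 0.428
grip_force: 59.8
clock: 13.97
position: [0.5391, -0.1493, 0.0311]
eef_rot: [[-0.118, 0.993, 0.001], [0.993, 0.118, -0.0], [-0.0, 0.001, -1.0]]
force: [4.2, -4.5, 0.7]
width: 0.426
grip_force: 59.8
```

```bash
python3 -m jog '{"slide":[[0.01,0.012,0],[0,0.012,0]],"spin":[0,0],"claw":[32,32]}'
python3 -m jog '{"slide":[[0,0.012,0],[0,0.012,0]],"spin":[0,0],"claw":[32,32]}'
```

```text
clock: 14.13
position: [0.539, -0.1487, 0.031]
eef_rot: [[-0.118, 0.993, -0.0], [0.993, 0.118, -0.0], [-0.0, -0.0, -1.0]]
force: [3.0, -3.9, 1.3]
width: 0.427
grip_force: 59.9
clock: 14.3
position: [0.539, -0.1485, 0.031]
eef_rot: [[-0.118, 0.993, 0.0], [0.993, 0.118, -0.002], [-0.002, 0.0, -1.0]]
force: [3.1, -7.9, 0.4]
width: 0.426
grip_force: 59.9
```

```bash
python3 -m jog '{"slide":[[0,0.01,0],[0,0.01,0],[0,0,0]],"spin":[0,0,0],"claw":[32,32,32]}'
```

```text
clock: 14.55
position: [0.5391, -0.1485, 0.031]
eef_rot: [[-0.118, 0.993, 0.0], [0.993, 0.118, -0.002], [-0.002, 0.0, -1.0]]
force: [2.7, -8.2, 0.7]
width: 0.425
grip_force: 59.8
```

```bash
python3 -m jog '{"slide":[[0,0,0],[0,0,0],[0,0,0],[0,0,0],[0,0,0],[0,0,0]],"spin":[0,0,0,0,0,0],"claw":[56,56,56,56,56,56]}'
python3 d.py .06 f; python3 -c "
import cv2,numpy as np
s=np.load('side.npz')['image'][250:380,320:470,::-1];t=np.load('top.npz')['image'][185:315,325:475,::-1]
cv2.imwrite('pics/f2.png',cv2.resize(np.hstack([s,t]),None,fx=2.6,fy=2.6,interpolation=cv2.INTER_CUBIC))"
```

```text
clock: 15.05
position: [0.5386, -0.1469, 0.0306]
eef_rot: [[-0.118, 0.993, -0.001], [0.993, 0.118, 0.001], [0.001, -0.001, -1.0]]
force: [-0.3, 0.4, -0.8]
width: 0.657
grip_force: 0.0
top tube x/y lo [[-0.0156, -0.0434], [0.0126, -0.0084]] z 0.0703 cap [[-0.0233, -0.065], [-0.003, -0.0551], [0.0204, -0.0455]] [0.0607 0.0775]
side tube x/y lo [[-0.0189, -0.0395], [0.0094, 0.0087]] z 0.0706 cap [[-0.027, -0.0628], [-0.0098, -0.055], [0.015, -0.0444]] [0.0609 0.0765]
tcp local [-0.0013  0.0789] 0.030785955244408428 [ 0.62947309  0.10179606 -0.3155835 ] 6.770199861178321 15.15
```

View pics/f2.png

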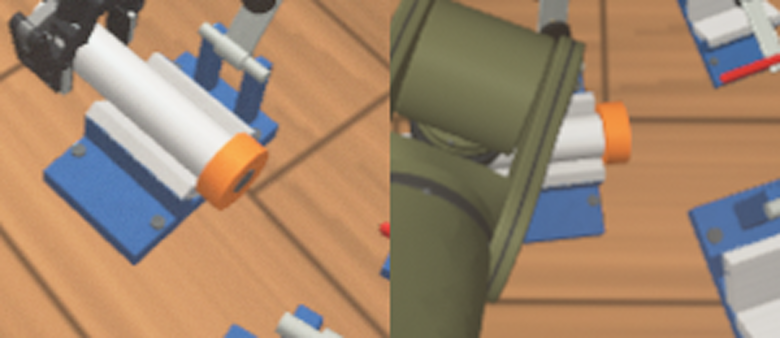

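Flush in both views: the cap face sits against the V's end. Next I'll go up, shut the fingers, and move around behind the handle.

```bash
python3 -m jog '{"slide":[[0,0,0.2],[0,0,0.6],[0,0,0.9],[0,0,0.9],[0,0,0.9],[0,0,0.9],[0,0,0.9],[0,0,0.9],[0,0,0.9],[0,0,0.9],[0.7,0,0],[0.9,-0.13,0],[0.9,-0.13,0],[0.9,-0.13,0],[0.9,-0.13,0],[0.9,-0.25,0],[0,0,0],[0,0,0]],"spin":[0,0,0,0,0,0,0,0,0,0,0,0,0,0,0,0,0,0],"claw":[56,56,56,0,0,0,0,0,0,0,0,0,0,0,0,0,0,0]}'
cat > g.py <<'E'
from m import *
import sys
a=np.radians(6.8); R=np.array([[np.cos(a),-np.sin(a)],[np.sin(a),np.cos(a)]]); o=np.array([.5495,-.2252])
for n in ['side','top']:
    s=snap(n);(P,),(C,)=clouds([n]); L=(P[:,:2]-o)@R
    k=(abs(L[:,0])<.2)&(abs(L[:,1]-.03)<.06)&(P[:,2]>.07)&((C[:,0]<8)|(C[:,0]>172))&(C[:,1]>150)
    if k.sum()>10:
        x,y,z=np.r_[L[k].mean(0),P[k,2].mean()]; print(n,k.sum(),'handle',x.round(4),y.round(4),z.round(4),'theta',np.arctan2(z-.084,.052-x).round(3))
    if len(sys.argv)>1: cv2.imwrite('pics/%s_%s.png'%(n,sys.argv[1]),s['image'][100:400,280:580,::-1].repeat(2,0).repeat(2,1))
st=telemetry.get_state();p=st['position'];print('tcp local',((p[:2]-o)@R).round(4),p[2],st['force'],st['width'],st['clock'])
E
python3 g.py
```

```text
clock: 16.65
position: [0.6954, -0.1705, 0.27]
eef_rot: [[-0.118, 0.993, -0.002], [0.993, 0.118, 0.001], [0.001, -0.002, -1.0]]
force: [0.5, 0.3, -0.0]
width: 0.002
grip_force: 0.0
side 304 handle 0.1108 0.0222 0.2055 theta 2.021
tcp local [0.1504 0.0375] 0.2710640178074419 [ 0.34417314 -0.73997739 -0.3397697 ] 0.0009282269120344288 16.75
```

```bash
python3 -m jog '{"slide":[[0,0,-0.7],[0,0,-0.9],[0,0,-0.9],[0,0,-0.7],[0,0,-0.3],[0,0,0],[-0.3,-0.035,0],[-0.3,-0.035,0],[-0.3,-0.035,0],[-0.3,-0.035,0],[-0.3,-0.035,0],[-0.3,-0.035,0],[0,0,0]],"spin":[0,0,0,0,0,0,0,0,0,0,0,0,0],"claw":[0,0,0,0,0,0,0,0,0,0,0,0,0]}'
python3 g.py
```

```text
clock: 17.83
position: [0.6485, -0.177, 0.1803]
eef_rot: [[-0.118, 0.993, 0.026], [0.993, 0.118, -0.004], [-0.007, 0.026, -1.0]]
force: [8.3, 6.7, 21.0]
width: -0.002
grip_force: 11.0
side 232 handle 0.0776 0.0147 0.2178 theta 1.76
tcp local [0.1039 0.0361] 0.18020690468847167 [ 6.04388563  6.64906592 23.67004688] 0.00012904682564547336 17.9333
```

```bash
python3 -m jog '{"slide":[[0,0,0.4],[0,0,0.4],[0,0,0],[0,0,0]],"spin":[0,0,0,0],"claw":[0,0,0,0]}'
python3 g.py k
```

```text
clock: 18.27
position: [0.6425, -0.1772, 0.1934]
eef_rot: [[-0.118, 0.993, 0.007], [0.993, 0.118, -0.002], [-0.003, 0.006, -1.0]]
force: [4.9, 0.5, 4.4]
width: 0.002
grip_force: 2.7
side 309 handle 0.0735 0.0231 0.2193 theta 1.728
tcp local [0.098  0.0368] 0.1921150892245534 [7.06216897 0.37144971 5.58970157] 0.0015349565071984457 18.3667
```

View pics/side_k.png

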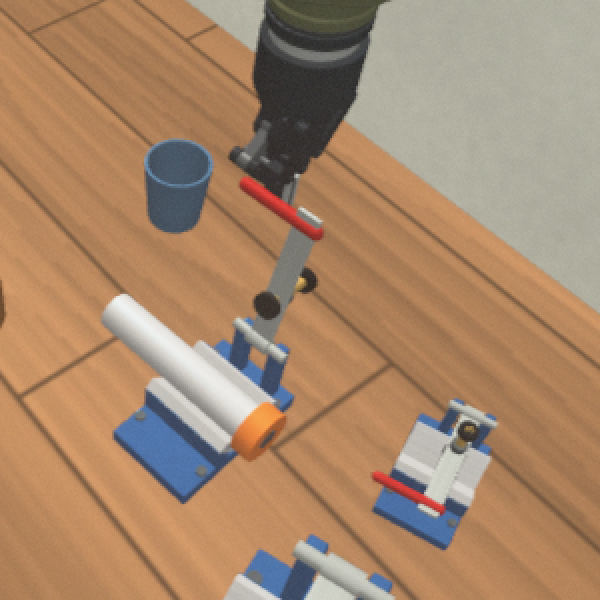

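```bash
python3 -m jog '{"slide":[[-0.28,-0.033,0.1],[-0.28,-0.033,0.05],[-0.28,-0.033,0],[-0.28,-0.033,0],[-0.28,-0.033,0],[-0.28,-0.033,0],[-0.28,-0.033,-0.05],[-0.28,-0.033,-0.1],[-0.28,-0.033,-0.1],[-0.28,-0.033,-0.15],[-0.28,-0.033,-0.15],[0,0,0]],"spin":[0,0,0,0,0,0,0,0,0,0,0,0],"claw":[0,0,0,0,0,0,0,0,0,0,0,0]}'
python3 g.py
```

```text
clock: 19.37
position: [0.5462, -0.1875, 0.1761]
eef_rot: [[-0.117, 0.993, -0.004], [0.993, 0.117, 0.001], [0.001, -0.004, -1.0]]
force: [0.3, 0.1, -0.2]
width: -0.001
grip_force: 0.1
side 244 handle -0.0229 0.0201 0.203 theta 1.009
top 51 handle -0.0186 0.0013 0.2094 theta 1.058
tcp local [0.0017 0.0381] 0.17609676636764077 [ 0.69406995 -0.5050981   1.07535031] -0.002123180786390471 19.4667
```

```bash
python3 -m jog '{"slide":[[0.1,0,0.85],[0,0,0.85],[-0.5,-0.06,0],[-0.5,-0.06,0],[-0.18,-0.02,-0.45],[-0.18,-0.02,-0.45],[-0.18,-0.02,-0.45],[-0.2,-0.02,-0.22],[-0.2,-0.02,-0.22],[-0.2,-0.02,-0.22],[-0.13,-0.015,-0.27],[-0.13,-0.015,-0.27],[-0.13,-0.015,-0.27],[-0.1,-0.01,-0.2],[-0.1,-0.01,-0.2],[0,0,0],[0,0,0]],"spin":[0,0,0,0,0,0,0,0,0,0,0,0,0,0,0,0,0],"claw":[0,0,0,0,0,0,0,0,0,0,0,0,0,0,0,0,0]}'
python3 g.py n
```

```text
clock: 20.88
position: [0.4695, -0.1966, 0.132]
eef_rot: [[-0.118, 0.993, -0.0], [0.993, 0.118, 0.0], [0.0, -0.0, -1.0]]
force: [0.3, 0.2, 0.1]
width: 0.003
grip_force: 0.0
side 158 handle -0.0225 0.008 0.2032 theta 1.013
tcp local [-0.0754  0.0375] 0.1328706528414143 [-0.21279328  0.08492485 -0.15355964] -0.0006900581571020049 20.9833
```

View pics/side_n.png

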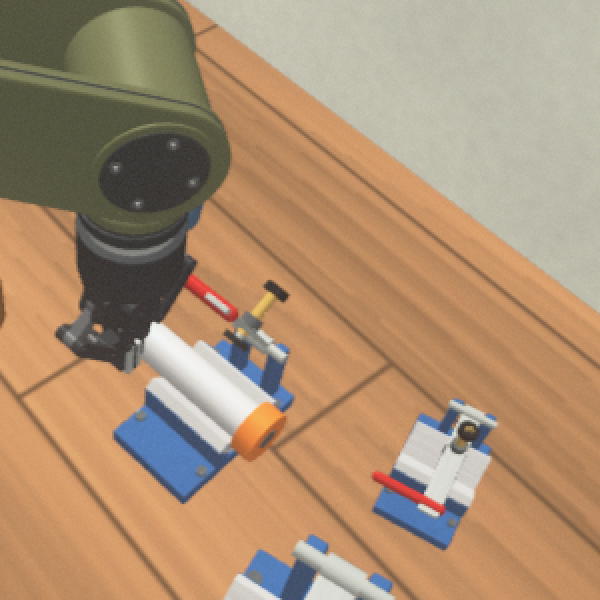

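The strap hasn't moved: the fingers passed outside the bar, which still shows at (210,295). I'll go back up and over it.

```bash
python3 -m jog '{"slide":[[0,0,0.8],[0,0,0.8],[0,0,0.9],[0,0,0.8],[0.5,0.06,0],[0.5,0.06,0],[0.6,0.07,0],[0,0,-0.2],[0,0,-0.3],[0,0,-0.2],[0,0,-0.2],[0,0,-0.2],[0,0,0]],"spin":[0,0,0,0,0,0,0,0,0,0,0,0,0],"claw":[0,0,0,0,0,0,0,0,0,0,0,0,0]}'
python3 g.py
```

```text
clock: 22.07
position: [0.516, -0.1911, 0.2015]
eef_rot: [[-0.118, 0.993, -0.004], [0.993, 0.118, 0.0], [0.001, -0.004, -1.0]]
force: [-13.1, 4.1, 16.8]
width: -0.002
grip_force: 10.5
side 152 handle -0.024 0.0085 0.2022 theta 1.0
top 20 handle -0.0238 0.0545 0.2173 theta 1.054
tcp local [-0.0293  0.0378] 0.2015202343050274 [-12.38680496   3.43266402  17.16999107] 0.0020654923040866586 22.1667
```

```bash
python3 -m jog '{"slide":[[0,0,0.6],[0,0,0.6],[0.5,0.06,0],[0.5,0.06,0],[0.5,0.06,0],[0,0,-0.8],[0,0,-0.8],[0,0,-0.2],[-0.2,-0.024,0],[-0.2,-0.024,-0.1],[-0.2,-0.024,-0.1],[-0.2,-0.024,-0.1],[-0.2,-0.024,-0.15],[-0.2,-0.024,-0.15],[-0.2,-0.024,-0.15],[-0.2,-0.024,-0.15],[0,0,0]],"spin":[0,0,0,0,0,0,0,0,0,0,0,0,0,0,0,0,0],"claw":[0,0,0,0,0,0,0,0,0,0,0,0,0,0,0,0,0]}'
python3 g.py
```

```text
clock: 23.58
position: [0.5161, -0.1917, 0.1539]
eef_rot: [[-0.117, 0.993, 0.008], [0.993, 0.117, -0.001], [-0.002, 0.007, -1.0]]
force: [8.7, 0.1, -6.1]
width: -0.001
grip_force: 4.2
side 193 handle -0.0522 0.0171 0.1792 theta 0.74
top 59 handle -0.0489 0.0124 0.1846 theta 0.784
tcp local [-0.0292  0.0373] 0.15403291065797392 [ 8.25754526 -1.3676512  -6.81802281] 0.002970873755524254 23.6833
```

```bash
python3 -m jog '{"slide":[[-0.15,-0.018,-0.2],[-0.15,-0.018,-0.25],[-0.15,-0.018,-0.25],[0,0,0],[0.1,0,0.2],[0,0,0.8],[0,0,0.8],[0,0,0.3],[0,0,0]],"spin":[0,0,0,0,0,0,0,0,0],"claw":[0,0,0,0,0,0,0,0,0]}'
python3 g.py
```

```text
clock: 24.43
position: [0.5054, -0.1937, 0.1986]
eef_rot: [[-0.118, 0.993, 0.004], [0.993, 0.118, -0.002], [-0.003, 0.004, -1.0]]
force: [0.1, -0.1, -1.1]
width: -0.002
grip_force: 0.0
side 256 handle -0.0678 0.0242 0.1584 theta 0.556
top 66 handle -0.0641 0.0117 0.168 theta 0.626
tcp local [-0.0416  0.0375] 0.1947914476373325 [ 0.15138022 -0.13155682 -0.15904205] 0.00015358773661537406 24.5333
```

```bash
python3 -m jog '{"slide":[[-0.67,-0.08,0],[0,0,-0.5],[0,0,-0.4],[-0.05,-0.006,-0.2],[-0.07,-0.008,-0.2],[-0.07,-0.008,-0.2],[-0.07,-0.008,-0.2],[-0.07,-0.008,-0.2],[-0.05,-0.006,-0.2],[-0.05,-0.006,-0.1],[0,0,0]],"spin":[0,0,0,0,0,0,0,0,0,0,0],"claw":[0,0,0,0,0,0,0,0,0,0,0]}'
python3 g.py
```

```text
clock: 25.45
position: [0.4707, -0.1969, 0.1284]
eef_rot: [[-0.118, 0.993, -0.002], [0.993, 0.118, 0.0], [0.0, -0.001, -1.0]]
force: [0.8, -0.2, 0.1]
width: 0.004
grip_force: 0.0
side 181 handle -0.0812 0.012 0.1274 theta 0.315
top 17 handle -0.0784 0.0582 0.1264 theta 0.315
tcp local [-0.0744  0.0376] 0.12870571845178727 [-0.28128619  0.0935736   0.30819626] -0.0009526373137614482 25.55
```

```bash
for i in 1; do python3 -m jog '{"slide":[[-0.02,0,-0.06],[-0.02,0,-0.06],[-0.02,0,-0.06],[-0.01,0,-0.06]],"spin":[0,0,0,0],"claw":[0,0,0,0]}'; done
python3 -m jog '{"slide":[[-0.01,0,-0.06],[-0.01,0,-0.06],[-0.01,0,-0.06]],"spin":[0,0,0],"claw":[0,0,0]}'
python3 -m jog '{"slide":[[0,0,-0.04],[0,0,-0.04],[0,0,-0.04]],"spin":[0,0,0],"claw":[0,0,0]}'
```

```text
clock: 25.88
position: [0.4695, -0.197, 0.1226]
eef_rot: [[-0.118, 0.993, 0.001], [0.993, 0.118, -0.0], [-0.001, 0.001, -1.0]]
force: [-0.0, 0.2, 4.0]
width: 0.003
grip_force: 2.2
clock: 26.13
position: [0.4679, -0.1971, 0.1166]
eef_rot: [[-0.118, 0.993, -0.001], [0.993, 0.118, -0.001], [-0.0, -0.001, -1.0]]
force: [-3.1, -0.7, 4.1]
width: -0.002
grip_force: 2.4
clock: 26.38
position: [0.4676, -0.197, 0.1128]
eef_rot: [[-0.118, 0.993, -0.001], [0.993, 0.118, -0.0], [0.0, -0.001, -1.0]]
force: [-3.9, -0.9, 4.1]
width: -0.002
grip_force: 2.5
```

```bash
python3 -m jog '{"slide":[[0,0,-0.03],[0,0,-0.03],[0,0,-0.03]],"spin":[0,0,0],"claw":[0,0,0]}'
python3 -m jog '{"slide":[[0,0,-0.03],[0,0,-0.03],[0,0,-0.03]],"spin":[0,0,0],"claw":[0,0,0]}'
```

```text
clock: 26.63
position: [0.468, -0.1968, 0.1102]
eef_rot: [[-0.118, 0.993, -0.001], [0.993, 0.118, 0.0], [0.0, -0.0, -1.0]]
force: [-4.1, -0.1, 3.9]
width: 0.004
grip_force: 2.4
clock: 26.88
position: [0.468, -0.1968, 0.1076]
eef_rot: [[-0.118, 0.993, -0.001], [0.993, 0.118, 0.0], [0.0, -0.001, -1.0]]
force: [-3.8, -1.9, 5.2]
width: -0.005
grip_force: 2.4
```

```bash
python3 -m jog '{"slide":[[0,0,-0.03],[0,0,-0.03],[0,0,-0.03]],"spin":[0,0,0],"claw":[0,0,0]}'
```

```text
clock: 27.13
position: [0.4682, -0.1968, 0.1049]
eef_rot: [[-0.118, 0.993, -0.0], [0.993, 0.118, 0.0], [0.0, -0.0, -1.0]]
force: [-4.1, 0.7, 5.1]
width: -0.0
grip_force: 2.4
```

```bash
for i in 1; do python3 -m jog '{"slide":[[0,0,-0.02],[0,0,-0.02]],"spin":[0,0],"claw":[0,0]}'|grep -E "pos|force"; python3 -c "
from h import *
f=[]
for i in range(4): optics.snapshot('wrist'); f.append(telemetry.get_state()['force'])
print(np.mean(f,0))"; done
```

```text
position: [0.4682, -0.1968, 0.1037]
force: [-3.4, -0.3, 5.5]
grip_force: 2.3
[-2.65977594  0.41661049  2.93619412]
```

```bash
python3 -m jog '{"slide":[[0,0,-0.02],[0,0,-0.02],[0,0,-0.02]],"spin":[0,0,0],"claw":[0,0,0]}'|grep -E "pos|force"
```

```text
position: [0.4682, -0.1968, 0.1021]
force: [-2.8, 0.2, 5.1]
grip_force: 2.2
```

```bash
python3 -m jog '{"slide":[[0,0,-0.02],[0,0,-0.02],[0,0,-0.02]],"spin":[0,0,0],"claw":[0,0,0]}'|grep -E "pos|force"
```

```text
position: [0.468, -0.1968, 0.1001]
force: [-3.7, -0.2, 4.3]
grip_force: 2.2
```

```bash
python3 -m jog '{"slide":[[0,0,-0.025],[0,0,-0.025],[0,0,-0.025]],"spin":[0,0,0],"claw":[0,0,0]}'|grep -E "pos|force"
```

```text
position: [0.4681, -0.1969, 0.0978]
force: [-4.9, 0.6, 4.6]
grip_force: 2.2
```

```bash
python3 -m jog '{"slide":[[0,0,-0.025],[0,0,-0.025],[0,0,-0.025]],"spin":[0,0,0],"claw":[0,0,0]}'|grep -E "pos|force"
```

```text
position: [0.4681, -0.1969, 0.0956]
force: [-3.9, 0.5, 4.3]
grip_force: 2.2
```

```bash
python3 -m jog '{"slide":[[0,0,-0.025],[0,0,-0.025],[0,0,-0.025]],"spin":[0,0,0],"claw":[0,0,0]}'|grep -E "pos|force"; python3 g.py q; python3 -c "
import cv2
a=cv2.imread('pics/side_q.png')[280:500,80:380]
cv2.imwrite('pics/q2.png',cv2.resize(a,None,fx=2.4,fy=2.4))"
```

```text
position: [0.4681, -0.1969, 0.0934]
force: [-3.4, -0.3, 4.0]
grip_force: 2.1
side 192 handle -0.087 0.013 0.0928 theta 0.064
top 15 handle -0.0833 0.0582 0.0918 theta 0.057
tcp local [-0.0773  0.0377] 0.09330125389154204 [-0.67004419 -0.92956533  2.28489966] 0.00048373108076076043 28.85
```

View pics/q2.png

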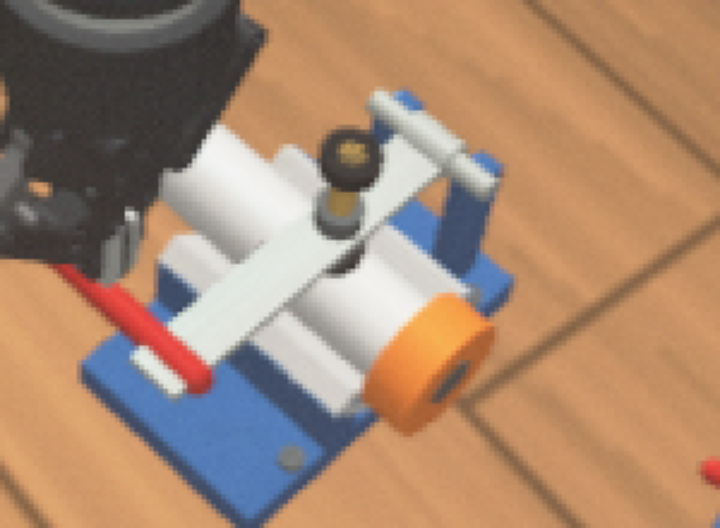

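The strap is nearly level, with the pad (345,260) close to the barrel but no force rise yet. I'll keep lowering.

```bash
python3 -m jog '{"slide":[[0,0,-0.025],[0,0,-0.025],[0,0,-0.025]],"spin":[0,0,0],"claw":[0,0,0]}'|grep -E "pos|force"
```

```text
position: [0.4683, -0.1969, 0.0913]
force: [-2.8, 0.2, 3.9]
grip_force: 2.1
```

```bash
python3 -m jog '{"slide":[[0,0,-0.025],[0,0,-0.025],[0,0,-0.025]],"spin":[0,0,0],"claw":[0,0,0]}'|grep -E "pos|force"
```

```text
position: [0.4682, -0.1969, 0.089]
force: [-4.2, -0.2, 5.7]
grip_force: 2.5
```

```bash
python3 -m jog '{"slide":[[0,0,-0.02],[0,0,-0.02],[0,0,-0.02]],"spin":[0,0,0],"claw":[0,0,0]}'|grep -E "pos|force"
```

```text
position: [0.4682, -0.1969, 0.0873]
force: [-3.5, 0.2, 6.3]
grip_force: 3.0
```

```bash
python3 -m jog '{"slide":[[0,0,-0.02],[0,0,-0.02],[0,0,-0.02]],"spin":[0,0,0],"claw":[0,0,0]}'|grep -E "pos|force"
```

```text
position: [0.4681, -0.197, 0.0857]
force: [-5.0, 0.3, 6.6]
grip_force: 3.6
```

```bash
python3 -m jog '{"slide":[[0,0,0],[0,0,0],[0,0,0.05],[0,0,0.1],[0,0,0.4],[0,0,0.8],[0,0,0.9],[0,0,0.9],[0,0,0.9],[-0.5,0,0],[-0.5,0,0],[0,0,0],[0,0,0]],"spin":[0,0,0,0,0,0,0,0,0,0,0,0,0],"claw":[0,0,0,0,0,0,0,0,0,0,0,0,0]}'
python3 g.py r;python3 d.py .06 s; python3 -c "
import cv2
a=cv2.imread('pics/side_r.png')[280:500,80:380]
cv2.imwrite('pics/r2.png',cv2.resize(a,None,fx=2.4,fy=2.4))"
```

```text
clock: 30.93
position: [0.4383, -0.1969, 0.2075]
eef_rot: [[-0.117, 0.993, 0.002], [0.993, 0.117, -0.0], [-0.001, 0.002, -1.0]]
force: [0.1, 1.1, -0.2]
width: -0.001
grip_force: 0.0
side 275 handle -0.0866 0.023 0.0852 theta 0.008
top 28 handle -0.0838 0.0556 0.0847 theta 0.005
tcp local [-0.1067  0.0413] 0.20696558463313183 [-0.12330011 -0.01542954 -0.59289789] 0.0004299787914169283 31.0333Traceback (most recent call last):
  File "d.py", line 10, in <module>
    'cap',np.percentile(L[c],[2,50,98],axis=0).round(4).tolist(),np.percentile(P[c,2],[2,98]).round(4))
          ~~~~~~~~~~~~~^^^^^^^^^^^^^^^^^^^^^^^
    return _quantile_unchecked(
        a, q, axis, out, overwrite_input, method, keepdims, weights)
    return _ureduce(a,
                    func=_quantile_ureduce_func,
    ...<5 lines>...
                    overwrite_input=overwrite_input,
                    method=method)
    r = func(a, **kwargs)
    result = _quantile(arr,
                       quantiles=q,
    ...<2 lines>...
                       out=out,
                       weights=wgt)
    slices_having_nans = np.isnan(arr[-1, ...])
                                  ~~~^^^^^^^^^
IndexError: index -1 is out of bounds for axis 0 with size 0
```

View pics/r2.png

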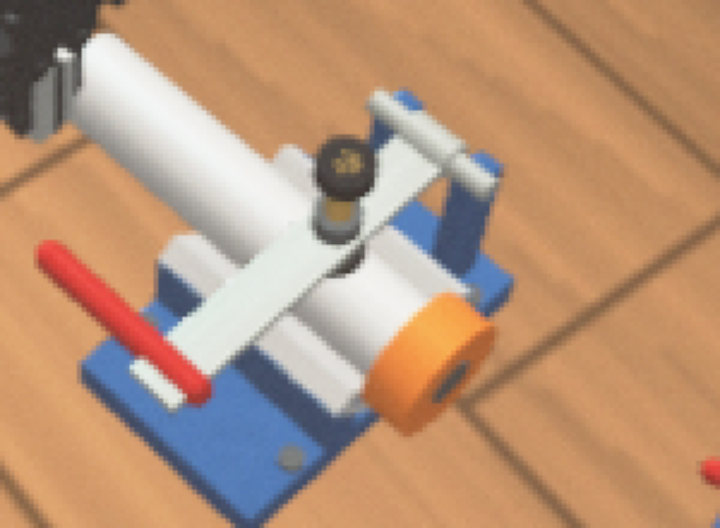

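The strap lies level with its pad on the barrel and stayed put after release. The cap at (430,365) is flush and unmoved, and the gripper is clear.

```bash
python3 -c "
from station import ctrl; print(ctrl.sign_off())"
```

```text
the job is handed in; nothing more can be done
None
```

The job is handed in at about 31 s of the 72 s allowed, though sign-off gave no verdict: the barrel sits in the V with its cap flush, the strap pad presses on it with an estimated 7–8 N (inferred from handle force), and the gripper is clear.

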